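# Lower the cam, then press the corner connector home

## Robot

A 6-joint arm with a two-finger parallel gripper is mounted at the origin on the work surface. World frame = base frame: x ahead of the robot, y to its left, z up, the work surface at z = 0. Lengths are in m, angles in rad, forces in N, time in s.
With the tool pointing down it reaches from about 0.3 to 0.775 m from the base axis. Payload 14.6 kg.
Tool frame: the origin (TCP) lies at the very end of the fingers, on their centre line; the grasp point (between the pads) lies 19 mm behind it; x points along the fingers, y is the direction in which the jaws open and shut, and the axes are right-handed (so a half turn about x gives the same grasp; the last joint's range is limited). The gripper opens to 94 mm and grips with 3 to 60 N. Pads are 16 mm wide; open, the fingers measure 119 mm over their backs; the gripper's body (75 mm by 177 mm) begins 78 mm behind the grasp point.
Start: joints at [-1.356, 0.3, 1.521, -0, 1.321, -0.067], TCP at [0.153, -0.528, 0.205] pointing down, gripper open.
Joint ranges: [-3.03, 3.03], [-0.79, 2.21], [0.23, 2.52], [-1.04, 4.18], [0, 3.07], [-2.55, 2.55]. Speed limits (rad/s): [2.22, 2.22, 2.57, 3.14, 3.14, 3.14].

## Interface

Orientations are given as [roll, pitch, yaw] about the fixed x, y, z axes, in that order (R = Rz(yaw) Ry(pitch) Rx(roll)).
In Python, from station import ctrl, viewer, hand_in gives the robot as it stands. The module is installed in compiled form; this text tells all that it offers.
- The arm moves only by the tool play_rows, never from a script. Its argument "deltas" is a list that holds one entry, the list of rows, each a list of 7 numbers: the shift along the tool's x, y, z in mm, then the turn, a rotation vector about the tool's x, y, z in rad, then the finger opening in mm, from 0 to 94. In form: [[[dx, dy, dz, ax, ay, az, gripper], ...]]. A call has 1 to 10 rows; each row shifts and turns the commanded pose from where the row before left it, along the tool's axes as they then stand; what a row does not reach is not made up. A row lasts 1/10 s, in which the tool goes at most 50 mm and 8.59 degrees, less where a joint would pass 70% of its speed; a pose out of reach is approached as far as the arm can. A call with a gripper value outside its range is refused whole. The fingers move at their own pace and stop on an object; "grip_force" is the grip in N (left out, the last holds). Time passes only in rows, so rows that do not move let the fingers close. It gives the time, the measured TCP pose, the force and the opening at its end, in the units of the state.
- ctrl.get_obs(): the state, without advancing time (a new reading comes with each control period).
- viewer.camera(name): name is "side" or "top" or "wrist"; returns a dict with "img" (420x560x3 uint8, red, green, blue), "fx", "fy", "cx", "cy" (pixels), "rvec" (rotation vector, rad) and "tvec" (3), from world to camera coordinates, as OpenCV has them. Camera axes: x right, y down, z forward; pixel columns grow to the right and rows downward; lengths in m; the calibration is good to about 2 mm. The wrist camera is an equidistant fisheye: a pixel r from the principal point sees the ray r / f radians off the axis. A picture is of the moment at which its call begins. There is no depth.
- hand_in(): hands the job in, once; it reports no verdict.
The state is a dict: "time_s": time; "qpos": joint angles; "joint_vel": joint speeds; "tau": joint torques, N m; "ee_pos": TCP position; "eef_rot": TCP orientation; "force": force on the tool from outside, world axes, zero at the start; "moment": the same for the moment, N m; "grip_width": finger opening in m.
Only numpy, scipy, OpenCV 4.12 (cv2) and the standard library are available. Lean on these libraries where they do the work, as an engineer would, in place of code of your own. Each camera call takes 0.05 s, during which the arm holds its last target.

## Task

A black corner connector has been started by hand in the end of the square aluminium tube in the press-in jig, but the jig's eccentric cam still blocks the slide. Push the cam's lever round with your fingertips until the cam is at its low point, and only then push the slide forward by its upright push plate until the connector sits fully home against the end of the tube. Keep your fingers off the connector, leave the other things on the bench where they are, and finish with the cam low, the slide forward and your hand clear.

Things in the scene. Friction and masses are not known exactly. Their poses are not given: they have to be found in the camera images.
- jig: press-in jig bolted to the bench, steel base plate 355 x 200 x 12 mm. Origin: on the bench (z = 0), on the centre line of slide and tube, beside the cam's axis. x is forward, the way the slide is pushed; y left; z up. The 30 x 30 mm square tube (wall 2 mm, 20 to 50 mm above the bench) lies along x under two clamps, its open end facing back to the slide. Highest part: lever grip, 98 mm.
- cam_axis (a point): point on the cam's upright axis, 52 mm above the bench, 75 mm left (jig +y) of the slide's centre line. The cam is a steel disc 60 mm across, 14 mm thick (32 to 46 mm above the bench); its axis is 14 mm off its centre, so its edge lies 16 mm (low point) to 44 mm (high point) from the axis. Its lever points away from the high point.
- cam (a joint): cam angle, rad. 0: high point towards the slide's roller, lever pointing straight forward (jig +x). Grows as the lever goes counter-clockwise seen from above: forward, left, then backward. 3.14: low point towards the roller, lever parallel to the slide pointing straight backward (jig -x), against its stop. Stays where it is left; takes about 5 N at the grip. Starts at 0.15 to 0.7.
- lever_grip (a point): centre of the upright black grip at the lever's end: cylinder 22 mm across, 57 to 95 mm above the bench (the lever bar below it 48 to 56 mm), 80 mm from the cam's axis. Nothing stands within 40 mm of it on its clockwise side, from which it is pushed, at any angle.
- slide (a joint): slide position, m, growing forward (jig +x). Starts between -0.008 and 0. With the cam high the roller on the slide's left arm meets the cam after a few mm; with the cam low it runs freely to 0.028. The ram meets the connector at about 0.004; connector home at about 0.024. Stays where it is left; takes about 5 N, a little more when fast.
- push_face (a point): point on the middle of the back face of the slide's upright push plate, 66 mm above the bench. The plate is steel, 64 mm wide (jig y), 10 mm thick and reaches from 22 to 86 mm above the bench; its back face looks backward (jig -x) and there is free space behind it.
- ram_face (a point): centre of the slide's front (ram) face, 26 x 26 mm, 35 mm above the bench, 110 mm ahead of the push face.
- tube_mouth (a point): centre of the tube's open end, on the tube's axis, 35 mm above the bench. The connector is home when its cube's front face lies against this end (the connector's origin then 15 mm behind this point).
- connector: loose black nylon two-way corner connector: a 30 mm cube with two 23 mm square legs, each 28 mm long. Origin: centre of the cube's underside, 20 mm above the bench. Its x axis points along the leg that is started 7 to 9 mm into the tube; the other leg points to the right (-y). At the start a gap of 19 to 21 mm is left between cube and tube. Must not be touched by the robot.
- spare: bystander: a second, equal connector on the bench, 65 x 65 x 30 mm, to the right of the jig; origin under its cube.
- tin: bystander: steel tin, 66 mm across and 85 mm high, to the right of the jig; origin under its centre.
- spool: bystander: spool of copper wire, 96 mm across and 46 mm high, to the right of the jig; origin under its centre.
- screwdriver: bystander: screwdriver 200 mm long lying on the bench to the left of the jig; origin under its middle.
Mind the look-alikes: they are no part of the job. Leave any brown or purple look-alike of the connector alone.

How it is judged:
On the way, in this order (a step that is already met when the one before it is completed fails the run):
1. the cam is at its low point while the slide is still back (value of joint cam above 2.8 rad and value of joint slide below 0.002 m), for 0.2 s.
2. the slide has pressed the connector home (x of connector in the frame of jig between 0.032 and 0.0355 m and y of connector in the frame of jig between -0.003 and 0.003 m and z of connector in the frame of jig below 0.023 m and angle between connector's own z axis and vertical below 0.1 rad and angle between the x axis of connector and the x axis of jig, either way round below 0.1 rad and value of joint cam above 2.8 rad and value of joint slide above 0.021 m), for 0.2 s.
At the end, for the whole second after the job is handed in: The connector is at rest, level and straight in the tube with its cube within 2 mm of the tube's end (sideways within 3 mm), the cam within 0.34 rad of its low point (joint cam above 2.8) and the slide forward (joint slide above 0.020) (x of connector in the frame of jig between 0.032 and 0.0355 m and y of connector in the frame of jig between -0.003 and 0.003 m and z of connector in the frame of jig below 0.023 m and angle between connector's own z axis and vertical below 0.1 rad and angle between the x axis of connector and the x axis of jig, either way round below 0.1 rad and value of joint cam above 2.8 rad and value of joint slide above 0.02 m and linear speed of connector below 0.01 m/s); the robot touches nothing.
It fails at once if the slide is pushed forward (beyond 2 mm on its scale of values) before the cam is at its low point (value of joint cam below 2.75 rad and value of joint slide above 0.002 m).
It fails at once if the connector is touched by the fingers (contact force between the fingers and connector above 1 N).
It fails at once if the connector is lifted (height (world z) of connector above 0.03 m).
It fails at once if another thing on the bench is moved by more than 15 mm or lifted (distance of any of spare, tin, spool, screwdriver from where it was at the start of the episode above 0.015 m).
It also fails if it takes over 58 s, if anything falls off the work surface, if the arm or the gripper's body presses on something with over 40 N, if the wrist force passes 120 N, or if a joint passes its speed limit or range.

## Working session

There is one attempt and no reset: what is moved stays moved. The work goes in short steps, Python scripts to look and compute and a tool call to move; the robot and the scene stay as the last step left them, time stands still between calls to the robot, and variables do not carry over. Pictures are saved under pics/ and viewed, and the job is handed in when it is done.

Besides the shell and the picture viewer there is one more tool, called after "Request:" by a JSON object that holds its "api" and its "payload", one argument or row to a line. play_rows: Moves the arm, as the interface text tells. Its arguments: {"type":"object","properties":{"deltas":{"type":"array","items":{"type":"array","items":{"type":"array","items":{"type":"number"}}}},"grip_force":{"type":"number"}},"required":["deltas"]}

```bash
mkdir -p pics; cat > h.py <<'E'
import numpy as np, cv2
from scipy.spatial.transform import Rotation as R
from station import ctrl, viewer, hand_in
def snap(name,fn):
    c=viewer.camera(name)
    cv2.imwrite(f'pics/{fn}.png',c['img'][:,:,::-1]); np.save(f'pics/{fn}.npy',{k:v for k,v in c.items()},allow_pickle=True); return c
def load(fn): return np.load(f'pics/{fn}.npy',allow_pickle=True).item()
def ray(c,u,v):
    Rm=R.from_rotvec(np.ravel(c['rvec'])).as_matrix(); t=np.ravel(c['tvec'])
    d=Rm.T@np.array([(u-c['cx'])/c['fx'],(v-c['cy'])/c['fy'],1]); return -Rm.T@t,d
def onz(c,u,v,z):
    o,d=ray(c,u,v); return o+d*(z-o[2])/d[2]
def proj(c,P):
    Rm=R.from_rotvec(np.ravel(c['rvec'])).as_matrix(); p=np.atleast_2d(P)@Rm.T+np.ravel(c['tvec'])
    return np.c_[c['fx']*p[:,0]/p[:,2]+c['cx'],c['fy']*p[:,1]/p[:,2]+c['cy']]
E
python3 - <<'E'
from h import *
print(ctrl.get_obs())
for n in ['top','side']:
    c=snap(n,n+'0'); print(n,c['fx'],c['cx'],c['cy'],c['rvec'],c['tvec'], ray(c,280,210))
E
```

```text
{'time_s': 0.0, 'qpos': array([-1.35562991e+00,  3.00432173e-01,  1.52158795e+00, -8.63276046e-07,
        1.32069336e+00, -6.65789626e-02]), 'joint_vel': array([-0.0019111 , -0.0013664 , -0.00109547,  0.00144591, -0.00204157,
       -0.00057995]), 'tau': array([ 2.37617569e-03, -5.31810200e+01, -3.52734303e+01,  7.09101255e-02,
        2.43897020e-02, -1.34877673e-04]), 'ee_pos': array([ 0.15286961, -0.52805392,  0.20490478]), 'eef_rot': array([-1.63662925,  1.5696755 ,  1.786709  ]), 'force': array([-0.418634  ,  0.72737741,  0.63913354]), 'moment': array([-0.05885951, -0.01954601,  0.00909473]), 'grip_width': 0.09401899856522297}
top 410.96627037191394 279.1318990277426 215.8306096747008 [ 2.12971002 -2.16749928  0.16085521] [-0.00095257  0.59333747  0.91981829] (array([ 0.45462995, -0.00541538,  0.99568983]), array([ 0.15795724, -0.00855775, -0.98751305]))
side 386.77636487978657 271.40229718854346 208.7740893775078 [ 2.42166356 -0.5531221   0.19243593] [-0.53494744  0.24125506  0.67563045] (array([ 0.38219658, -0.43832644,  0.68018011]), array([ 0.28815285,  0.54563027, -0.7872482 ]))
```

View pics/top0.png

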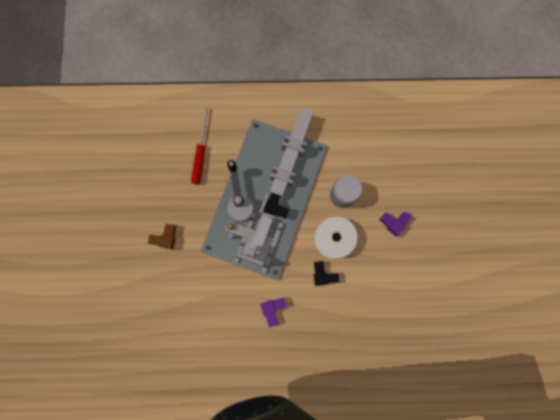

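View pics/side0.png

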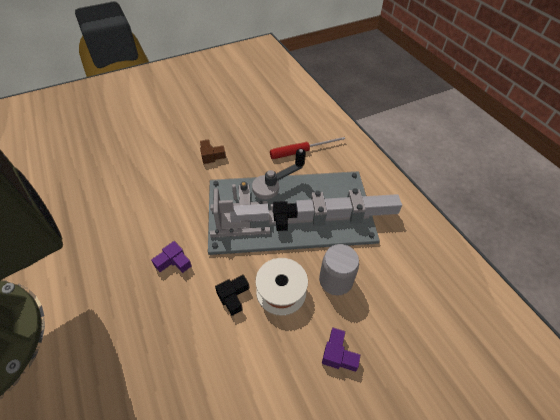

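The top view shows the jig at about (265,200), with the lever grip at (232,165), the connector at (275,206) and the push plate near (252,255). The look-alikes are purple at (273,312) and (397,223), brown at (163,237), and the black spare at (323,274). I'll crop in closer.

```bash
python3 - <<'E'
from h import *
a=cv2.imread('pics/top0.png')[95:290,180:350]; cv2.imwrite('pics/topc.png',cv2.resize(a,None,fx=3,fy=3,interpolation=cv2.INTER_CUBIC))
a=cv2.imread('pics/side0.png')[135:265,195:410]; cv2.imwrite('pics/sidec.png',cv2.resize(a,None,fx=3.6,fy=3.6,interpolation=cv2.INTER_CUBIC))
E
```

```text
(no output)
```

View pics/topc.png

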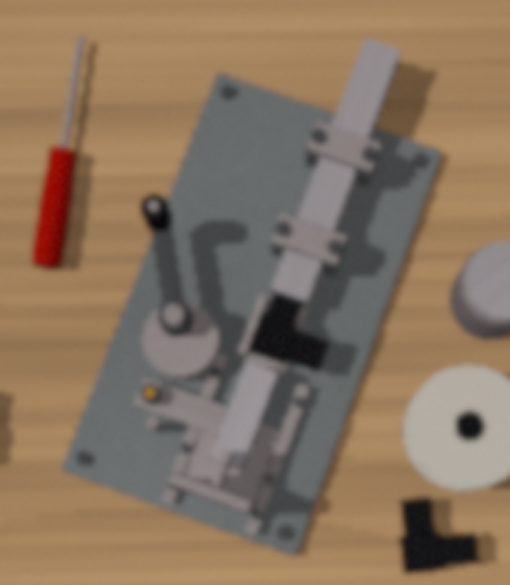

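View pics/sidec.png

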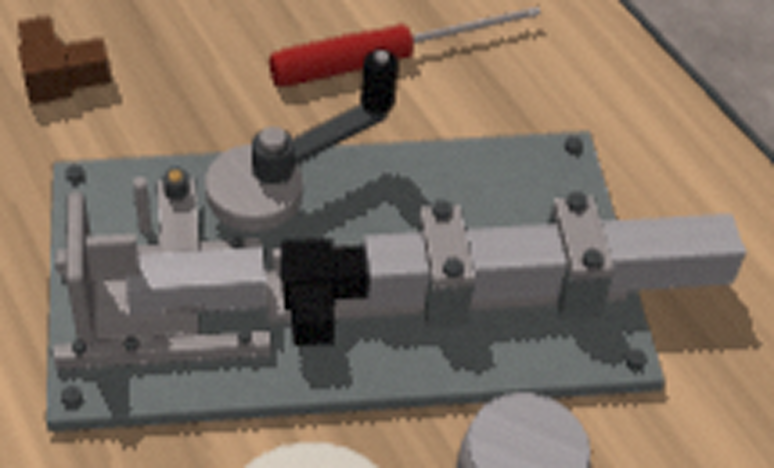

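```bash
python3 - <<'E'
from h import *
c=load('top0'); s=load('side0')
T=lambda u,v,z:onz(c,180+u/3,95+v/3,z)
S=lambda u,v,z:onz(s,195+u/3.6,135+v/3.6,z)
ct=np.array([T(*p,.012) for p in [(220,73),(442,153),(299,553),(63,467)]])
cs=np.array([S(*p,.012) for p in [(592,133),(663,384),(50,420),(53,160)]])
for C in(ct,cs):
    print(C.round(4)); print([np.linalg.norm(C[i]-C[(i+1)%4]).round(4) for i in range(4)], 'mid',C.mean(0).round(4),
     'yaw',[np.degrees(np.arctan2(*(d[1::-1]))).round(2) for d in (C[0]-C[3],C[1]-C[2])],[np.degrees(np.arctan2(*(d[1::-1]))).round(2)-90 for d in (C[0]-C[1],C[3]-C[2])])
print('grip top',T(153,203,.095),S(382,56,.095))
print('cam bolt',T(175,312,.064),S(272,135,.064))
print('plate top back', T(172,492,.012),T(255,527,.012),S(75,195,.086))
E
```

```text
[[ 0.843   0.0486  0.012 ]
 [ 0.7707 -0.1343  0.012 ]
 [ 0.4459 -0.0101  0.012 ]
 [ 0.5169  0.1764  0.012 ]]
[np.float64(0.1967), np.float64(0.3477), np.float64(0.1996), np.float64(0.3502)] mid [0.6441 0.0202 0.012 ] yaw [np.float64(-21.4), np.float64(-20.92)] [np.float64(-21.549999999999997), np.float64(-20.83)]
[[ 0.8484  0.0457  0.012 ]
 [ 0.7739 -0.1382  0.012 ]
 [ 0.4493 -0.0086  0.012 ]
 [ 0.5192  0.1774  0.012 ]]
[np.float64(0.1983), np.float64(0.3495), np.float64(0.1987), np.float64(0.3546)] mid [0.6477 0.0191 0.012 ] yaw [np.float64(-21.81), np.float64(-21.76)] [np.float64(-22.049999999999997), np.float64(-20.590000000000003)]
grip top [0.70873543 0.09535755 0.095     ] [0.71170563 0.09492946 0.095     ]
cam bolt [0.63097371 0.08202617 0.064     ] [0.63570735 0.09108888 0.064     ]
plate top back [0.49558053 0.08980387 0.012     ] [0.46686685 0.02428838 0.012     ] [0.50597892 0.07847739 0.086     ]
```

```bash
cat >> h.py <<'E'
def tri(obs):
    A=np.zeros((3,3));b=np.zeros(3);L=[]
    for c,u,v in obs:
        o,d=ray(c,u,v);d=d/np.linalg.norm(d);P=np.eye(3)-np.outer(d,d);A+=P;b+=P@o;L.append((o,P))
    x=np.linalg.solve(A,b);return x,[np.linalg.norm(P@(x-o)) for o,P in L]
E
cat > ov.py <<'E'
from h import *
import sys
def model(x0,y0,yaw,cam,sl,c,box,f,fn,img):
    Rz=R.from_euler('z',yaw).as_matrix()
    W=lambda p:(np.atleast_2d(p)@Rz.T)+[x0,y0,0]
    a=img[box[1]:box[3],box[0]:box[2],::-1]; a=cv2.resize(a,None,fx=f,fy=f,interpolation=cv2.INTER_CUBIC)
    def poly(p,col,close=True):
        q=((proj(c,W(p))-[box[0],box[1]]+.5)*f-.5)
        cv2.polylines(a,[np.round(q*8).astype(np.int32)],close,col,1,cv2.LINE_AA,3)
    t=np.linspace(0,2*np.pi,40); ci=lambda x,y,z,r:np.c_[x+r*np.cos(t),y+r*np.sin(t),z+0*t]
    u=np.array([np.cos(cam),np.sin(cam)])
    # high point direction: away from lever, at cam=0 toward roller => -x ; lever +x
    dc=np.array([0,75.])/1000-u*.014
    poly(ci(dc[0],dc[1],.046,.030),(0,255,0)); poly(ci(dc[0],dc[1],.032,.030),(0,120,0))
    g=np.array([0,.075])+u*.08
    poly(ci(g[0],g[1],.095,.011),(0,255,255)); poly(ci(g[0],g[1],.057,.011),(0,180,255))
    poly(ci(0,.075,.052,.004),(0,0,255))
    return poly,a
E
python3 - <<'E'
from h import *
c=load('top0'); s=load('side0')
T=lambda u,v:(c,180+(u+.5)/3-.5,95+(v+.5)/3-.5)
S=lambda u,v:(s,195+(u+.5)/3.6-.5,135+(v+.5)/3.6-.5)
for n,a,b in [('bolt',(176,312),(272,135)),('grip',(153,202),(382,56)),('tube far L',(368,40),(718,215)),('tubefarR',(399,52),(744,255)),('roller',(150,392),(176,176)),('camleft? disc',(180,339),(252,185)),('tubemouth-L corner',(283,246),(365,238))]:
    print(n,*[x.round(4) if hasattr(x,'round') else x for x in tri([T(*a),S(*b)])])
E
```

```text
bolt [0.6295 0.0806 0.0777] [np.float64(0.00034185299710403684), np.float64(0.0003418529971037849)]
grip [0.7107 0.0959 0.0955] [np.float64(0.0005436470065386085), np.float64(0.0005436470065388303)]
tube far L [ 0.8518 -0.0712  0.0524] [np.float64(0.0018563561206142354), np.float64(0.001856356120614268)]
tubefarR [ 0.8477 -0.0981  0.0457] [np.float64(0.001826064689462017), np.float64(0.0018260646894621444)]
roller [0.5741 0.1039 0.0443] [np.float64(0.0014780772477851621), np.float64(0.0014780772477848787)]
camleft? disc [0.6156 0.0811 0.0392] [np.float64(0.0007331844457721582), np.float64(0.0007331844457723116)]
tubemouth-L corner [0.6697 0.003  0.0522] [np.float64(0.015595701141599697), np.float64(0.015595701141599663)]
```

```bash
cat > ov2.py <<'E'
from ov import *
def draw(x0,y0,yaw,cam,sl,tag,ft='top0',fs='side0'):
    for n,box,f in [(ft,(190,95,340,290),3.0),(fs,(195,135,410,265),3.6)]:
        c=load(n)
        poly,a=model(x0,y0,yaw,cam,sl,c,box,f,n,c['img'])
        m=.049
        poly([[m,.015,.05],[m,-.015,.05],[m,-.015,.02],[m,.015,.02]],(255,0,255))
        poly([[m,.015,.05],[m+.2,.015,.05],[m+.2,-.015,.05],[m,-.015,.05]],(255,0,255),False)
        p=-.115+sl
        poly([[p,.032,.086],[p,-.032,.086],[p,-.032,.022],[p,.032,.022]],(255,255,0))
        poly([[p+.11,.013,.048],[p+.11,-.013,.048],[p+.11,-.013,.022],[p+.11,.013,.022]],(255,128,0))
        k=.014
        poly([[k-.015,.015,.05],[k-.015,-.015,.05],[k+.015,-.015,.05],[k+.015,.015,.05]],(0,165,255))
        cv2.imwrite(f'pics/ov_{n}_{tag}.png',a)
E
python3 -c "
from ov2 import *
draw(.602,.0108,np.radians(-21.4),.56,-.004,'a')"
```

```text
(no output)
```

View pics/ov_top0_a.png

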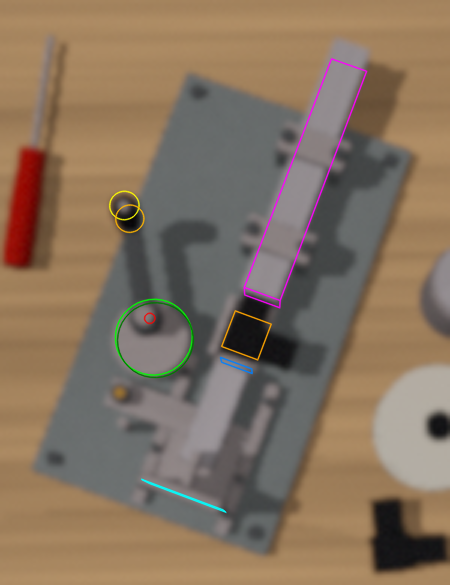

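View pics/ov_side0_a.png

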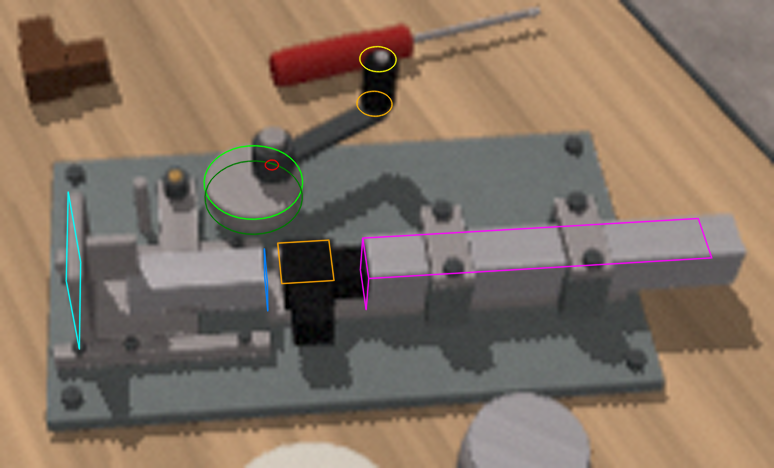

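```bash
python3 - <<'E'
from h import *
o=ctrl.get_obs(); M=R.from_euler('xyz',o['eef_rot']).as_matrix(); print(M.round(3)); print('yaw of tool y',np.degrees(np.arctan2(M[1,1],M[0,1])),'q1',np.degrees(o['qpos'][0]),'q6',np.degrees(o['qpos'][5]))
yaw=np.radians(-21.4);O=np.array([.6035,.0108]);ax=O+.075*np.array([-np.sin(yaw),np.cos(yaw)]);print('axis',ax)
for cam in(.54,3.14):
    a=cam+yaw;u=np.array([np.cos(a),np.sin(a)]);t=np.array([-u[1],u[0]]);print(cam,'lever dir',np.degrees(a),'grip',ax+.08*u,'pusher',ax+.08*u-t*.019,'appr',ax+.08*u-t*.031)
E
```

```text
[[-0.     0.278 -0.961]
 [ 0.001 -0.961 -0.278]
 [-1.    -0.001 -0.   ]]
yaw of tool y -73.85498880072177 q1 -77.67133236428606 q6 -3.816463174330048
axis [0.63086576 0.08062919]
0.54 lever dir 9.539720937064459 grip [0.70975943 0.09388769] pusher [0.71290833 0.07515044] appr [0.71489711 0.06331639]
3.14 lever dir 158.5087476710785 grip [0.55642788 0.10993792] pusher [0.5633887  0.12761692] appr [0.56778501 0.1387826 ]
```

Choices by description: the work connector is the black one in the tube at top (275,206). The purple (273,312), (397,223) and brown (163,237) look-alikes and the black spare (323,274) get left alone. The lever grip is the black post at (232,162), and the overlay agrees with it. First I'll move above the clockwise side of the grip with the fingers closing.

Request:
{"api": "play_rows", "payload": {
  "deltas": [
    [[0, -13.8, -23.1, 0, 0, 0, 0], [0, -13.8, -23.1, 0, 0, 0, 0], [0, -13.8, -23.1, 0, 0, 0, 0], [0, -13.8, -23.1, 0, 0, 0, 0], [0, -13.8, -23.1, 0, 0, 0, 0], [0, -13.8, -23.1, 0, 0, 0, 0], [0, -13.8, -23.1, 0, 0, 0, 0], [0, -13.8, -23.1, 0, 0, 0, 0], [0, -13.8, -23.1, 0, 0, 0, 0], [0, -13.8, -23.1, 0, 0, 0, 0]]
  ],
  "grip_force": 40
}}

```text
time_s: 1.1
ee_pos: [0.337, -0.3305, 0.2052]
eef_rot: [-1.135, 1.57, 2.289]
force: [0.8, -0.1, -0.4]
grip_width: 0.0176
```

Request:
{"api": "play_rows", "payload": {
  "deltas": [
    [[0, -13.8, -23.1, 0, 0, 0, 0], [0, -13.8, -23.1, 0, 0, 0, 0], [0, -13.8, -23.1, 0, 0, 0, 0], [0, -13.8, -23.1, 0, 0, 0, 0], [0, -13.8, -23.1, 0, 0, 0, 0], [0, -13.8, -23.1, 0, 0, 0, 0], [0, -13.8, -23.1, 0, 0, 0, 0], [0, -13.8, -23.1, 0, 0, 0, 0], [0, -13.8, -23.1, 0, 0, 0, 0], [0, -13.8, -23.1, 0, 0, 0, 0]]
  ]
}}

```text
time_s: 2.1
ee_pos: [0.5205, -0.1337, 0.2052]
eef_rot: [-0.583, 1.57, 2.84]
force: [0.0, -0.5, 0.5]
grip_width: 0.0002
```

Request:
{"api": "play_rows", "payload": {
  "deltas": [
    [[0, -13.8, -23.1, 0, 0, 0, 0], [0, -13.8, -23.1, 0, 0, 0, 0], [0, -13.8, -23.1, 0, 0, 0, 0], [0, -13.8, -23.1, 0, 0, 0, 0], [0, -13.8, -23.1, 0, 0, 0, 0], [0, -13.8, -23.1, 0, 0, 0, 0], [0, -13.8, -23.1, 0, 0, 0, 0], [0, -13.8, -23.1, 0, 0, 0, 0], [0, -13.8, -23.1, 0, 0, 0, 0], [0, -13.8, -23.1, 0, 0, 0, 0]]
  ]
}}

```text
time_s: 3.1
ee_pos: [0.704, 0.0629, 0.2049]
eef_rot: [-0.236, 1.57, -3.096]
force: [-0.3, 0.4, -0.1]
grip_width: 0.0006
```

Request:
{"api": "play_rows", "payload": {
  "deltas": [
    [[0, 0, 0, -0.11, 0, 0, 0], [0, 0, 0, -0.11, 0, 0, 0], [0, 0, 0, -0.11, 0, 0, 0], [0, 0, 0, -0.11, 0, 0, 0], [0, 0, 0, -0.11, 0, 0, 0], [0, 0, 0, -0.11, 0, 0, 0], [0, 0, 0, -0.11, 0, 0, 0], [0, 0, 0, -0.11, 0, 0, 0], [0, 0, 0, -0.11, 0, 0, 0], [0, 0, 0, -0.11, 0, 0, 0]]
  ]
}}

```text
time_s: 4.1
ee_pos: [0.7033, 0.0621, 0.2049]
eef_rot: [-1.354, 1.57, -3.11]
force: [0.6, -0.4, -0.6]
grip_width: 0.0004
```

```bash
cat > st.py <<'E'
from h import *
def st():
    o=ctrl.get_obs(); M=R.from_euler('xyz',o['eef_rot']).as_matrix(); psi=np.arctan2(M[1,1],M[0,1])
    print('t',round(o['time_s'],2),'pos',o['ee_pos'].round(4),'psi',np.degrees(psi).round(1),'xax',M[:,0].round(3),'q',o['qpos'].round(2),'F',o['force'].round(1),'w',round(o['grip_width'],4)); return o,M
E
python3 - <<'E'
from st import *
st(); snap('wrist','w1'); snap('top','top1'); snap('side','side1')
E
```

```text
t 4.1 pos [0.7033 0.0621 0.2049] psi -10.6 xax [-0.001 -0.    -1.   ] q [0.04 0.67 0.99 0.   1.49 0.22] F [ 0.6 -0.4 -0.6] w 0.0004
```

```bash
python3 - <<'E'
from h import *
w=cv2.imread('pics/w1.png'); s=cv2.imread('pics/side1.png'); cv2.imwrite('pics/j1.png',cv2.resize(np.hstack([w,s]),(800,300),interpolation=cv2.INTER_AREA))
E
```

```text
(no output)
```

View pics/j1.png

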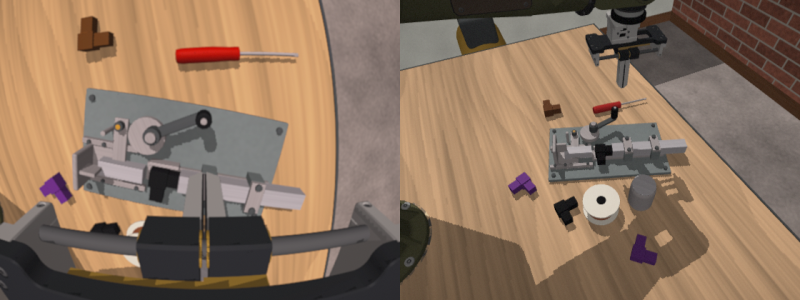

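View pics/w1.png

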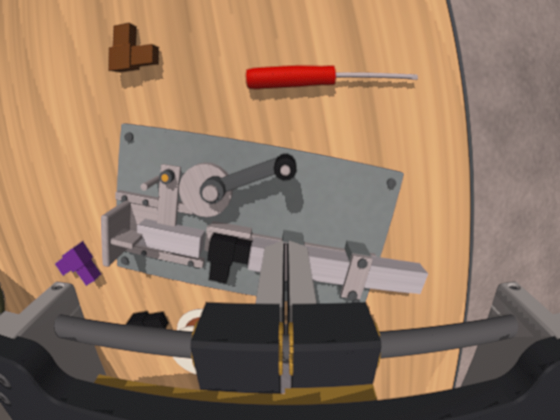

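Wrist view: the grip is at (285,167), straight ahead of the fingers at (287,245). The cam bolt is at (211,189), and there is nothing beside the grip. I'll refine the positions with the fisheye model.

```bash
cat >> h.py <<'E'
def wray(c,u,v):
    Rm=R.from_rotvec(np.ravel(c['rvec'])).as_matrix(); t=np.ravel(c['tvec'])
    x=(u-c['cx'])/c['fx'];y=(v-c['cy'])/c['fy'];th=np.hypot(x,y)
    d=Rm.T@np.array([np.sin(th)*x/th,np.sin(th)*y/th,np.cos(th)]); return -Rm.T@t,d
def wonz(c,u,v,z):
    o,d=wray(c,u,v); return o+d*(z-o[2])/d[2]
E
python3 - <<'E'
from h import *
c=load('w1'); print(wray(c,280,210)[0])
print('grip',wonz(c,285,169,.095)); print('bolt',wonz(c,211,190,.077))
for p in [(123,124),(403,172)]: print('base corner',wonz(c,*p,.012))
print('fingertip z=.205',wonz(c,287,243,.205))
a=cv2.imread('pics/w1.png')[120:290,90:310]; cv2.imwrite('pics/w1c.png',cv2.resize(a,None,fx=3.5,fy=3.5,interpolation=cv2.INTER_CUBIC))
E
```

```text
[0.71840332 0.14596322 0.38514501]
grip [0.70840992 0.0947929  0.095     ]
bolt [0.63179213 0.08483528 0.077     ]
base corner [0.51972566 0.17661083 0.012     ]
base corner [0.84648981 0.05235521 0.012     ]
fingertip z=.205 [0.70517716 0.06979636 0.205     ]
```

View pics/w1c.png

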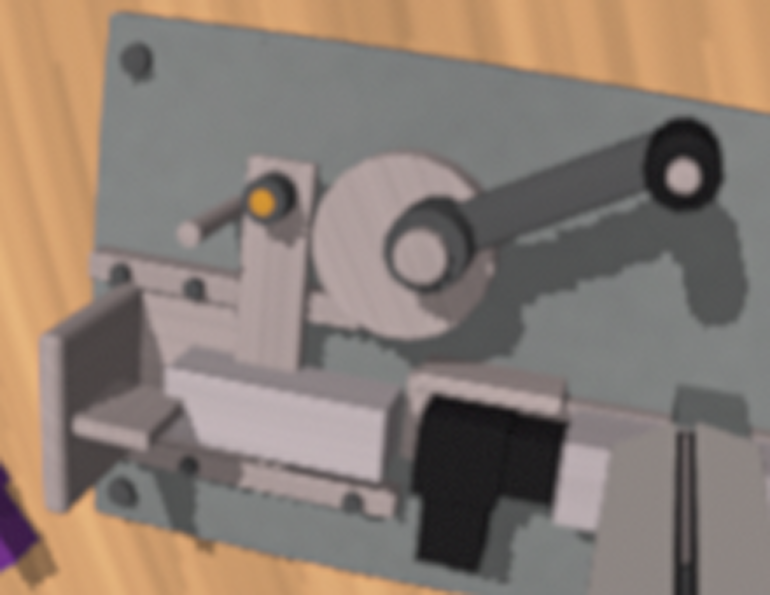

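Request:
{"api": "play_rows", "payload": {
  "deltas": [
    [[20, 0, 0, 0, 0, 0, 0], [20, 0, 0, 0, 0, 0, 0], [20, 0, 0, 0, 0, 0, 0], [20, 0, 0, 0, 0, 0, 0], [20, 0, 0, 0, 0, 0, 0], [20, 0, 0, 0, 0, 0, 0], [14, 0, 0, 0, 0, 0, 0], [6, 0, 0, 0, 0, 0, 0]]
  ]
}}

```text
time_s: 5.05
ee_pos: [0.7029, 0.0621, 0.0638]
eef_rot: [-1.357, 1.569, -3.118]
force: [-0.2, 0.9, -0.6]
grip_width: 0.0005
```

```bash
python3 - <<'E'
from st import *
o,M=st(); c=snap('side','side2'); w=snap('wrist','w2')
ax=np.array([.6315,.082]); g=np.array([.7095,.0945])
r=np.r_[g-o['ee_pos'][:2],0]; print('grip in tool',(M.T@r).round(4)); r=np.r_[ax-o['ee_pos'][:2],0]; print('axis in tool',(M.T@r).round(4))
a=cv2.imread('pics/side2.png')[90:240,200:400]; b=cv2.imread('pics/w2.png')
cv2.imwrite('pics/j2.png',np.hstack([cv2.resize(a,(533,400)),cv2.resize(b[60:340,180:380],None,fx=1.33,fy=400/280)]))
E
```

```text
t 5.05 pos [0.7029 0.0621 0.0638] psi -10.9 xax [-0.002 -0.    -1.   ] q [0.04 0.78 1.14 0.   1.23 0.23] F [-0.2  0.9 -0.6] w 0.0005
grip in tool [-0.      0.0003 -0.0331]
axis in tool [ 0.0002 -0.0739 -0.006 ]
```

View pics/j2.png

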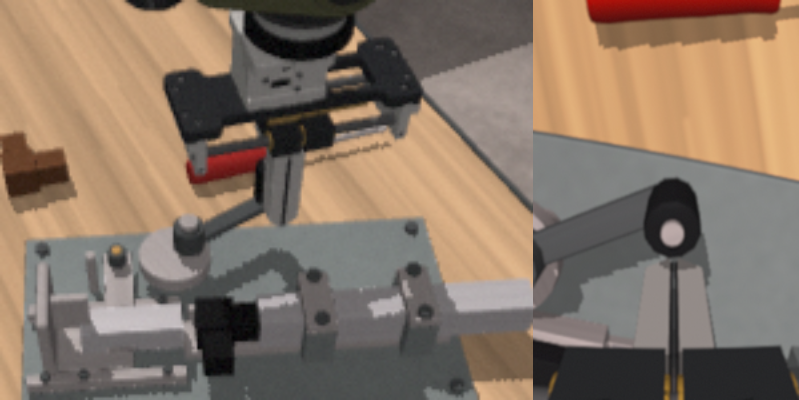

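The fingers are 14 mm short of the grip and centred on it, with tips above the lever bar. I'll close up to contact.

Request:
{"api": "play_rows", "payload": {
  "deltas": [
    [[0, 0, -3, 0, 0, 0, 0], [0, 0, -3, 0, 0, 0, 0], [0, 0, -3, 0, 0, 0, 0], [0, 0, -2, 0, 0, 0, 0], [0, 0, -2, 0, 0, 0, 0]]
  ]
}}

```text
time_s: 5.65
ee_pos: [0.7059, 0.0747, 0.0657]
eef_rot: [0.121, 1.57, -1.639]
force: [-3.7, -6.0, 1.7]
grip_width: 0.0003
```

Request:
{"api": "play_rows", "payload": {
  "deltas": [
    [[0, 0, -2, 0, 0, 0, 0], [0, 0, -2, 0, 0, 0, 0]]
  ]
}}

```text
time_s: 5.85
ee_pos: [0.7061, 0.078, 0.0656]
eef_rot: [-0.751, 1.569, -2.511]
force: [-5.7, -6.2, 3.6]
grip_width: 0.0005
```

Request:
{"api": "play_rows", "payload": {
  "deltas": [
    [[0, -1.4, -7.3, -0.1, 0, 0, 0], [0, -1.4, -7.3, -0.1, 0, 0, 0], [0, -1.4, -7.3, -0.1, 0, 0, 0], [0, -1.4, -7.3, -0.1, 0, 0, 0], [0, -1.4, -7.3, -0.1, 0, 0, 0]]
  ]
}}

```text
time_s: 6.35
ee_pos: [0.6993, 0.1139, 0.0656]
eef_rot: [-0.464, 1.569, -1.72]
force: [-1.7, -7.8, 1.8]
grip_width: 0.0002
```

```bash
cat > chk.py <<'E'
from st import *
import sys
n=sys.argv[1]
o,M=st(); c=snap('side','s'+n); w=snap('wrist','w'+n)
ax=np.array([.6315,.082])
r=np.r_[o['ee_pos'][:2]-ax,0]; print('tcp-axis in tool',(M.T@r*1000).round(1),'r',np.linalg.norm(r).round(4),'ang-yaw',(np.arctan2(r[1],r[0])+np.radians(21.4)).round(3))
a=cv2.imread(f'pics/s{n}.png')[90:270,180:400]; b=cv2.imread(f'pics/w{n}.png')
cv2.imwrite(f'pics/j{n}.png',np.hstack([cv2.resize(a,(440,360)),cv2.resize(b,(480,360))])[:,:800])
E
python3 chk.py 3
```

```text
t 6.35 pos [0.6993 0.1139 0.0656] psi 18.0 xax [-0.    -0.002 -1.   ] q [ 0.11  0.78  1.13 -0.    1.24 -0.2 ] F [-1.7 -7.8  1.8] w 0.0002
tcp-axis in tool [-0.1 74.3 -9.3] r 0.0749 ang-yaw 0.813
```

View pics/j3.png

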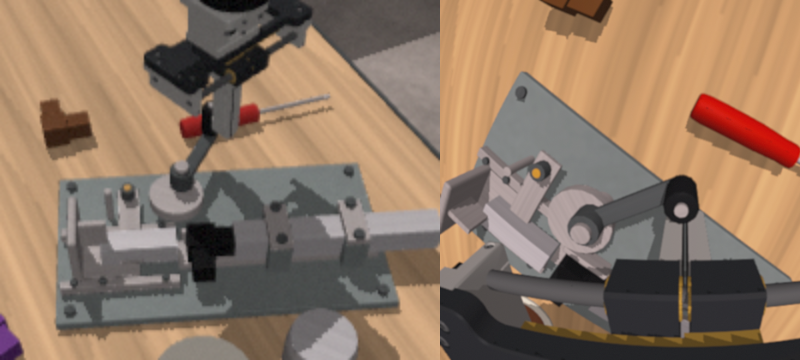

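The grip is centred on the fingers and the lever follows (cam ≈ 1.0). Carrying on.

Request:
{"api": "play_rows", "payload": {
  "deltas": [
    [[0, -1.3, -7.3, -0.1, 0, 0, 0], [0, -1.3, -7.3, -0.1, 0, 0, 0], [0, -1.3, -7.3, -0.1, 0, 0, 0], [0, -1.3, -7.3, -0.1, 0, 0, 0], [0, -1.3, -7.3, -0.1, 0, 0, 0], [0, -1.3, -7.3, -0.1, 0, 0, 0], [0, -1.3, -7.3, -0.1, 0, 0, 0], [0, -1.3, -7.3, -0.1, 0, 0, 0], [0, -1.3, -7.3, -0.1, 0, 0, 0], [0, -1.3, -7.3, -0.1, 0, 0, 0]]
  ]
}}

```text
time_s: 7.45
ee_pos: [0.6426, 0.1575, 0.0658]
eef_rot: [0.57, 1.568, 0.314]
force: [6.7, 2.4, -1.9]
grip_width: 0.0005
```

```bash
python3 chk.py 4
```

```text
t 7.45 pos [0.6426 0.1575 0.0658] psi 75.3 xax [ 0.002  0.001 -1.   ] q [ 0.18  0.68  1.3   0.    1.16 -1.13] F [ 6.7  2.4 -1.9] w 0.0005
tcp-axis in tool [ 0.1 75.8 -8.4] r 0.0763 ang-yaw 1.798
```

View pics/j4.png

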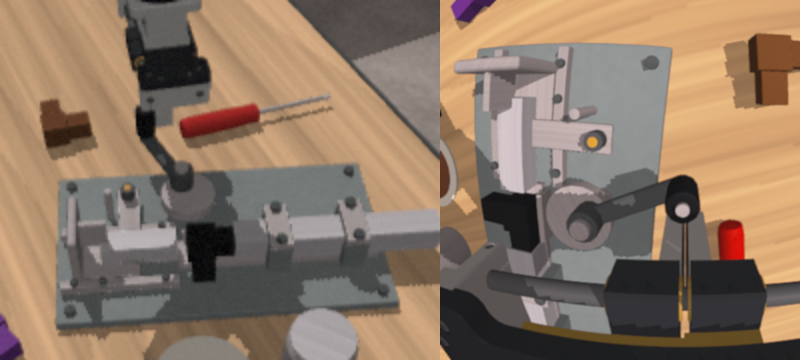

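Request:
{"api": "play_rows", "payload": {
  "deltas": [
    [[0, -1.3, -7.4, -0.1, 0, 0, 0], [0, -1.3, -7.4, -0.1, 0, 0, 0], [0, -1.3, -7.4, -0.1, 0, 0, 0], [0, -1.3, -7.4, -0.1, 0, 0, 0], [0, -1.3, -7.4, -0.1, 0, 0, 0], [0, -1.3, -7.4, -0.1, 0, 0, 0], [0, -1.3, -7.4, -0.1, 0, 0, 0], [0, -1.3, -7.4, -0.1, 0, 0, 0], [0, -1.3, -7.4, -0.1, 0, 0, 0]]
  ]
}}

```text
time_s: 8.45
ee_pos: [0.5801, 0.1376, 0.0659]
eef_rot: [0.409, 1.569, 1.05]
force: [1.4, 7.4, 0.7]
grip_width: 0.0005
```

```bash
python3 chk.py 5
```

```text
t 8.45 pos [0.5801 0.1376 0.0659] psi 126.7 xax [ 0.001  0.002 -1.   ] q [ 0.17  0.54  1.52  0.    1.08 -2.04] F [1.4 7.4 0.7] w 0.0005
tcp-axis in tool [ 0.  75.3 -8. ] r 0.0757 ang-yaw 2.691
```

View pics/j5.png

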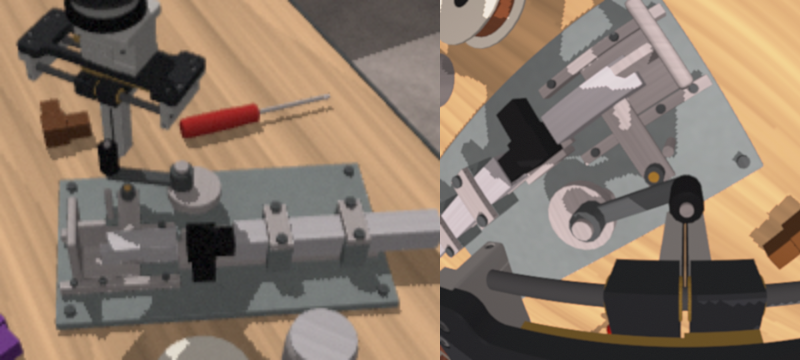

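Request:
{"api": "play_rows", "payload": {
  "deltas": [
    [[0, -0.7, -3.8, -0.05, 0, 0, 0], [0, -0.7, -3.8, -0.05, 0, 0, 0], [0, -0.7, -3.8, -0.05, 0, 0, 0]]
  ]
}}

```text
time_s: 8.85
ee_pos: [0.5728, 0.1286, 0.0657]
eef_rot: [0.347, 1.57, 1.134]
force: [0.3, 6.3, 0.6]
grip_width: 0.0004
```

Request:
{"api": "play_rows", "payload": {
  "deltas": [
    [[0, 0, -2, 0, 0, 0, 0], [0, 0, -1, 0, 0, 0, 0]]
  ]
}}

```text
time_s: 9.05
ee_pos: [0.5712, 0.1261, 0.0658]
eef_rot: [-0.415, 1.569, 0.37]
force: [4.9, 3.2, -0.7]
grip_width: 0.0007
```

```bash
python3 chk.py 6
```

```text
t 9.05 pos [0.5712 0.1261 0.0658] psi 135.0 xax [ 0.002  0.001 -1.   ] q [ 0.15  0.52  1.55  0.    1.06 -2.2 ] F [ 4.9  3.2 -0.7] w 0.0007
tcp-axis in tool [ -0.1  73.8 -11.6] r 0.0747 ang-yaw 2.884
```

View pics/j6.png

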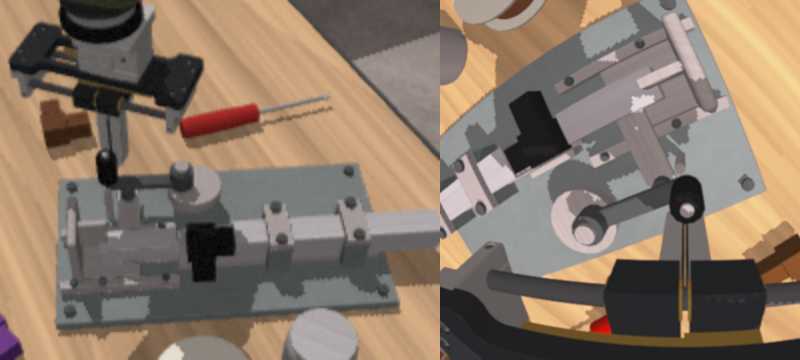

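Request:
{"api": "play_rows", "payload": {
  "deltas": [
    [[0, 0, -1.5, 0, 0, 0, 0], [0, 0, -1.5, 0, 0, 0, 0]]
  ]
}}

```text
time_s: 9.35
ee_pos: [0.5697, 0.1239, 0.0659]
eef_rot: [-0.564, 1.567, 0.222]
force: [14.8, 10.1, -7.4]
grip_width: 0.0005
```

Request:
{"api": "play_rows", "payload": {
  "deltas": [
    [[0, 0, -1.5, 0, 0, 0, 0], [0, 0, 0, 0, 0, 0, 0]]
  ]
}}

```text
time_s: 9.55
ee_pos: [0.5697, 0.1239, 0.066]
eef_rot: [-0.383, 1.564, 0.403]
force: [18.6, 11.4, -9.1]
grip_width: 0.0005
```

The force has jumped to 22 N with no motion, so the lever is against its stop. I'll back off, rise and check.

Request:
{"api": "play_rows", "payload": {
  "deltas": [
    [[0, 0, 4, 0, 0, 0, 0], [0, 0, 8, 0, 0, 0, 0], [0, 0, 10, 0, 0, 0, 0], [-20, 0, 0, 0, 0, 0, 0], [-30, 0, 0, 0, 0, 0, 0], [-30, 0, 0, 0, 0, 0, 0], [-20, 0, 0, 0, 0, 0, 0]]
  ]
}}

```text
time_s: 10.25
ee_pos: [0.5833, 0.1386, 0.1677]
eef_rot: [-0.717, 1.569, 0.072]
force: [-0.7, -0.2, -0.3]
grip_width: 0.0004
```

```bash
python3 chk.py 7; python3 - <<'E'
from h import *
snap('top','top7')
E
cp pics/s7.npy pics/side7.npy; python3 -c "
from ov2 import *
draw(.603,.0105,np.radians(-21.4),3.12,-.004,'b','top7','side7')"
```

```text
t 10.25 pos [0.5833 0.1386 0.1677] psi 135.2 xax [ 0.002  0.    -1.   ] q [ 0.17  0.44  1.42 -0.    1.28 -2.19] F [-0.7 -0.2 -0.3] w 0.0004
tcp-axis in tool [-0.1 74.1  6.2] r 0.0743 ang-yaw 2.65
```

View pics/j7.png

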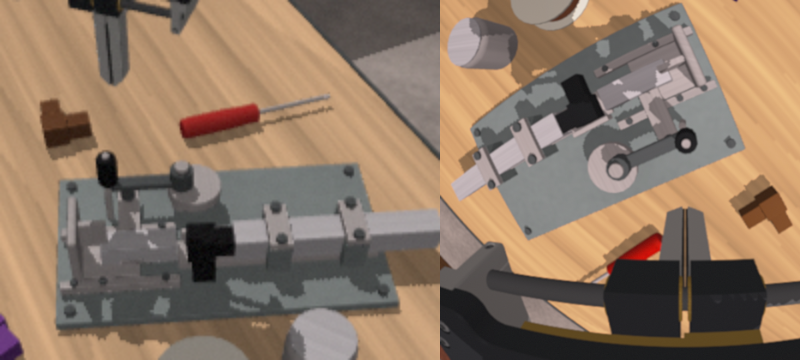

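View pics/ov_side7_b.png

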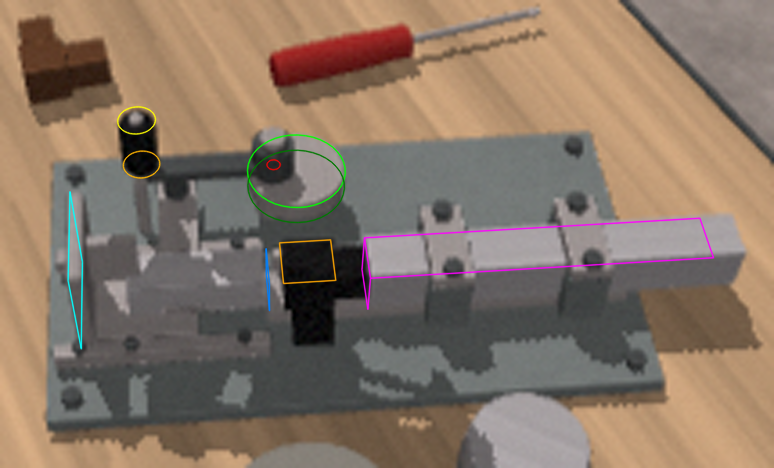

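View pics/ov_top7_b.png

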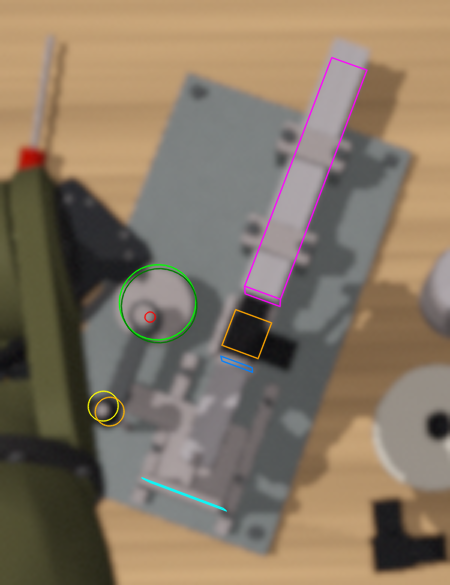

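The cam is at about 3.12 (the model overlays the lever and disc), and the slide and connector haven't moved. Next I'll turn and go above the space behind the push plate.

Request:
{"api": "play_rows", "payload": {
  "deltas": [
    [[0, 0, 0, 0.116, 0, 0, 0], [0, 0, 0, 0.116, 0, 0, 0], [0, 0, 0, 0.116, 0, 0, 0], [0, 0, 0, 0.116, 0, 0, 0], [0, 0, 0, 0.116, 0, 0, 0], [0, 0, 0, 0.116, 0, 0, 0], [0, 0, 0, 0.116, 0, 0, 0], [0, 0, 0, 0.116, 0, 0, 0], [0, 0, 0, 0.116, 0, 0, 0], [0, 0, 0, 0.116, 0, 0, 0]]
  ]
}}

```text
time_s: 11.4
ee_pos: [0.5821, 0.1382, 0.1635]
eef_rot: [-2.565, 1.568, -2.94]
force: [-0.6, -0.2, 0.3]
grip_width: 0.0003
```

Request:
{"api": "play_rows", "payload": {
  "deltas": [
    [[0, -16, -12, 0, 0, 0, 0], [0, -16, -12, 0, 0, 0, 0], [0, -16, -12, 0, 0, 0, 0], [0, -16, -12, 0, 0, 0, 0], [0, -16, -12, 0, 0, 0, 0], [0, -16, -12, 0, 0, 0, 0], [0, -16, -13, 0, 0, 0, 0], [0, 0, 0, 0, 0, 0, 0]]
  ]
}}

```text
time_s: 12.2
ee_pos: [0.4613, 0.0639, 0.1643]
eef_rot: [-2.666, 1.568, -3.037]
force: [0.0, -0.0, -0.5]
grip_width: 0.0009
```

```bash
python3 chk.py 8; cat > jf.py <<'E'
from st import *
yaw=np.radians(-21.4);O=np.array([.603,.0105])
def J(p): d=np.asarray(p)[:2]-O; return np.array([np.cos(yaw)*d[0]+np.sin(yaw)*d[1],-np.sin(yaw)*d[0]+np.cos(yaw)*d[1]])
E
python3 -c "
from jf import *
print(J(ctrl.get_obs()['ee_pos']))"
```

```text
t 12.2 pos [0.4613 0.0639 0.1643] psi 68.7 xax [-0.002 -0.    -1.   ] q [ 0.06  0.15  1.8  -0.    1.19 -1.14] F [ 0.  -0.  -0.5] w 0.0009
tcp-axis in tool [   0.4  -78.6 -152. ] r 0.1711 ang-yaw -2.662
[-0.15006066 -0.00072203]
```

View pics/w8.png

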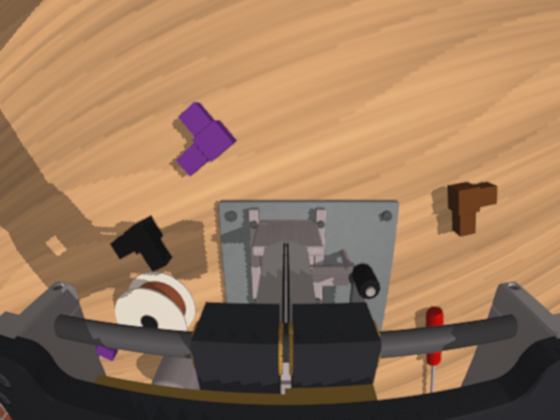

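```bash
python3 - <<'E'
from jf import *
w=load('w8'); a=cv2.imread('pics/w8.png')[190:310,200:400]; cv2.imwrite('pics/w8c.png',cv2.resize(a,None,fx=4,fy=4,interpolation=cv2.INTER_CUBIC))
s=load('s8'); a=s['img'][120:260,190:400,::-1]; cv2.imwrite('pics/s8c.png',cv2.resize(a,None,fx=3.6,fy=3.6,interpolation=cv2.INTER_CUBIC))
E
```

```text
(no output)
```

View pics/w8c.png

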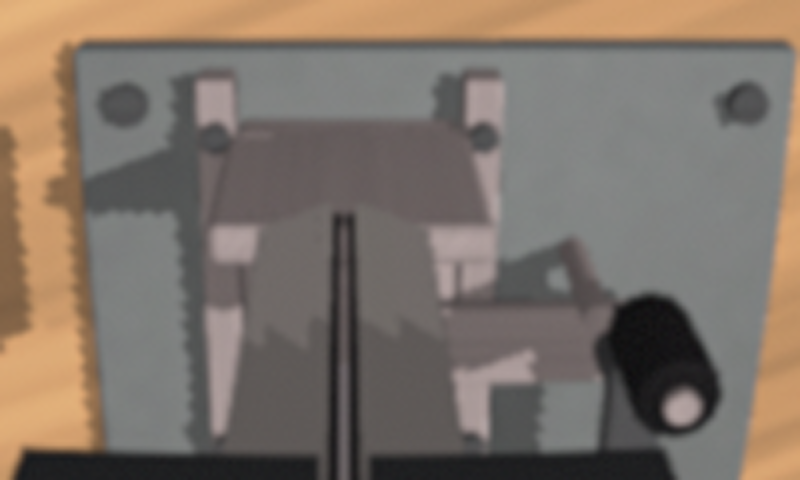

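View pics/s8c.png

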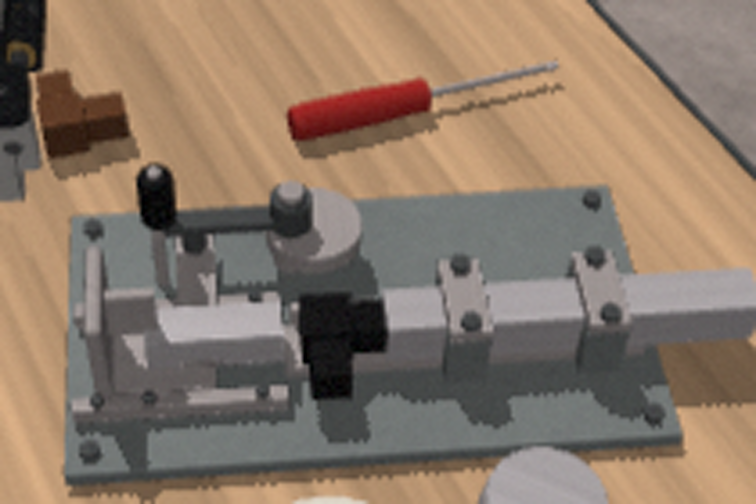

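```bash
python3 - <<'E'
from jf import *
w=load('w8')
for u,v,z in [(252.3,246,.086),(323,246,.086),(260,220,.022),(310,220,.022)]: p=wonz(w,u,v,z); print(p.round(4),J(p).round(4))
E
```

```text
[0.4786 0.0273 0.086 ] [-0.122  -0.0297]
[0.5009 0.0848 0.086 ] [-0.1222  0.0319]
[0.4776 0.0299 0.022 ] [-0.1238 -0.0277]
[0.4967 0.079  0.022 ] [-0.124  0.025]
```

The wrist view puts the plate's back face at jig x ≈ -0.122 (62 mm wide, y from -30 to +32), so the finger face is about 20 mm behind it. Descending.

Request:
{"api": "play_rows", "payload": {
  "deltas": [
    [[20, 0, 0, 0, 0, 0, 0], [20, 0, 0, 0, 0, 0, 0], [20, 0, 0, 0, 0, 0, 0], [20, 0, 0, 0, 0, 0, 0], [20, 0, 0, 0, 0, 0, 0], [14, 0, 0, 0, 0, 0, 0], [0, 0, 0, 0, 0, 0, 0]]
  ]
}}

```text
time_s: 13.0
ee_pos: [0.4623, 0.0648, 0.0493]
eef_rot: [-2.713, 1.567, -3.083]
force: [0.1, 0.8, -0.5]
grip_width: 0.0007
```

Request:
{"api": "play_rows", "payload": {
  "deltas": [
    [[0, 0, 4, 0, 0, 0, 0], [0, 0, 4, 0, 0, 0, 0], [0, 0, 4, 0, 0, 0, 0], [0, 0, 3, 0, 0, 0, 0]]
  ]
}}

```text
time_s: 13.4
ee_pos: [0.4776, 0.0589, 0.0519]
eef_rot: [0.394, 1.57, 0.024]
force: [1.2, 0.0, -0.3]
grip_width: 0.0002
```

```bash
python3 chk.py 9; python3 -c "
from jf import *
print(J(ctrl.get_obs()['ee_pos']))"
```

```text
t 13.4 pos [0.4776 0.0589 0.0519] psi 68.8 xax [ 0.001  0.    -1.   ] q [ 0.05  0.34  1.86 -0.    0.94 -1.15] F [ 1.2  0.  -0.3] w 0.0002
tcp-axis in tool [  -0.2  -77.2 -135.1] r 0.1556 ang-yaw -2.619
[-0.13463756 -0.0008076 ]
```

View pics/j9.png

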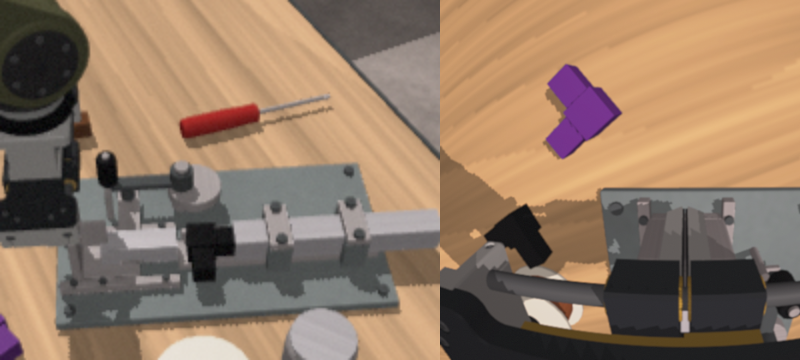

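Request:
{"api": "play_rows", "payload": {
  "deltas": [
    [[0, 0, 2, 0, 0, 0, 0], [0, 0, 2, 0, 0, 0, 0], [0, 0, 2, 0, 0, 0, 0]]
  ]
}}

```text
time_s: 13.8
ee_pos: [0.4822, 0.057, 0.0515]
eef_rot: [-3.004, 1.57, 2.909]
force: [-4.3, 0.9, 4.2]
grip_width: 0.0008
```

Request:
{"api": "play_rows", "payload": {
  "deltas": [
    [[0, 0, 2.5, 0, 0, 0, 0], [0, 0, 2.5, 0, 0, 0, 0], [0, 0, 2.5, 0, 0, 0, 0], [0, 0, 2.5, 0, 0, 0, 0]]
  ]
}}

```text
time_s: 14.2
ee_pos: [0.4919, 0.0532, 0.0515]
eef_rot: [-3.059, 1.571, 2.854]
force: [-4.9, 1.0, 4.2]
grip_width: 0.0007
```

```bash
python3 chk.py 10; python3 -c "
from jf import *
print(J(ctrl.get_obs()['ee_pos']))"
```

```text
t 14.2 pos [0.4919 0.0532 0.0515] psi 68.8 xax [-0.  0. -1.] q [ 0.03  0.37  1.82  0.    0.95 -1.17] F [-4.9  1.   4.2] w 0.0007
tcp-axis in tool [   0.   -77.3 -119.8] r 0.1425 ang-yaw -2.565
[-0.11873153 -0.00077104]
```

View pics/j10.png

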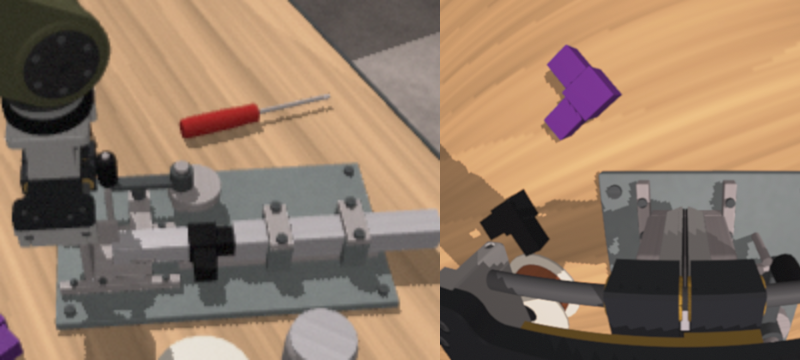

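The slide moves freely at 5 N. Pressing on.

Request:
{"api": "play_rows", "payload": {
  "deltas": [
    [[0, 0, 2.5, 0, 0, 0, 0], [0, 0, 2.5, 0, 0, 0, 0], [0, 0, 2.5, 0, 0, 0, 0], [0, 0, 2.5, 0, 0, 0, 0], [0, 0, 2.5, 0, 0, 0, 0], [0, 0, 2, 0, 0, 0, 0]]
  ]
}}

```text
time_s: 14.9
ee_pos: [0.5054, 0.048, 0.0513]
eef_rot: [-2.861, 1.571, 3.053]
force: [-3.6, 1.8, 1.5]
grip_width: 0.0007
```

```bash
python3 chk.py 11; python3 -c "
from jf import *
print(J(ctrl.get_obs()['ee_pos']))"
```

```text
t 14.9 pos [0.5054 0.048  0.0513] psi 68.8 xax [-0.  0. -1.] q [ 0.02  0.4   1.79  0.    0.96 -1.18] F [-3.6  1.8  1.5] w 0.0007
tcp-axis in tool [   0.   -77.3 -105.3] r 0.1306 ang-yaw -2.504
[-0.1043067  -0.00071524]
```

View pics/j11.png

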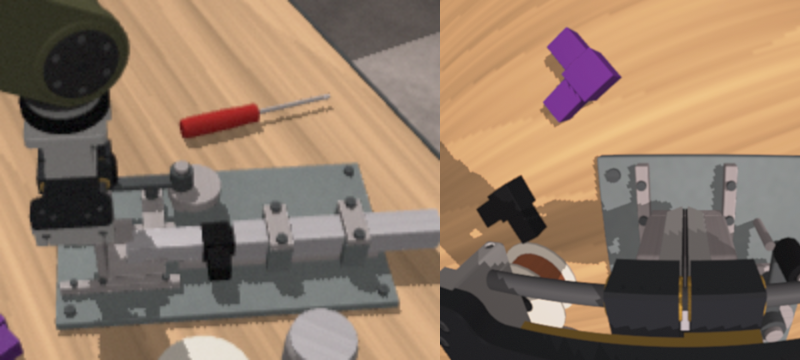

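Request:
{"api": "play_rows", "payload": {
  "deltas": [
    [[0, 0, 1.5, 0, 0, 0, 0], [0, 0, 1.5, 0, 0, 0, 0]]
  ]
}}

```text
time_s: 15.2
ee_pos: [0.508, 0.0469, 0.0514]
eef_rot: [-2.823, 1.57, 3.091]
force: [-3.9, 2.8, 1.1]
grip_width: 0.0005
```

Request:
{"api": "play_rows", "payload": {
  "deltas": [
    [[0, 0, 1.5, 0, 0, 0, 0], [0, 0, 1, 0, 0, 0, 0]]
  ]
}}

```text
time_s: 15.4
ee_pos: [0.5086, 0.0467, 0.0514]
eef_rot: [-2.976, 1.566, 2.937]
force: [-25.0, 10.4, 17.8]
grip_width: 0.0005
```

```bash
python3 chk.py 12; python3 - <<'E'
from jf import *
print(J(ctrl.get_obs()['ee_pos']))
s=load('s12'); a=s['img'][180:270,200:400,::-1]; cv2.imwrite('pics/s12c.png',cv2.resize(a,None,fx=4,fy=4,interpolation=cv2.INTER_CUBIC))
E
```

```text
t 15.4 pos [0.5086 0.0467 0.0514] psi 68.8 xax [-0.005  0.001 -1.   ] q [ 0.02  0.4   1.77  0.    0.97 -1.18] F [-25.   10.4  17.8] w 0.0005
tcp-axis in tool [   0.6  -77.4 -101.8] r 0.1279 ang-yaw -2.488
[-0.10115074 -0.00074856]
```

View pics/s12c.png

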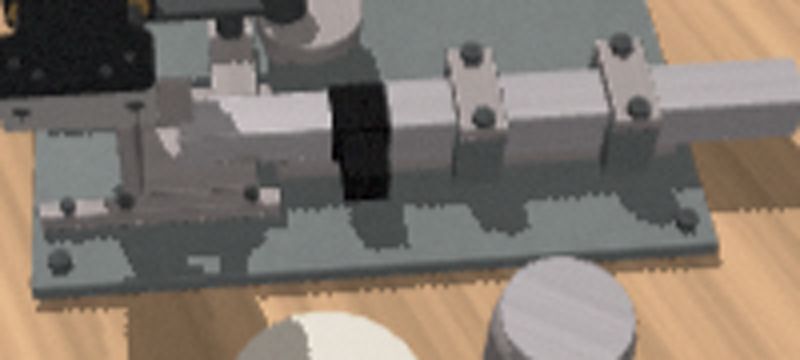

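The cube sits flush on the tube end and the force has jumped to 27 N, so it's home. I'll hold briefly, then back away and rise.

Request:
{"api": "play_rows", "payload": {
  "deltas": [
    [[0, 0, 0, 0, 0, 0, 0], [0, 0, 0, 0, 0, 0, 0], [0, 0, 0, 0, 0, 0, 0], [0, 0, -2, 0, 0, 0, 0], [0, 0, -5, 0, 0, 0, 0], [0, 0, -10, 0, 0, 0, 0], [0, 0, -15, 0, 0, 0, 0], [0, 0, -15, 0, 0, 0, 0], [0, 0, -10, 0, 0, 0, 0]]
  ]
}}

```text
time_s: 16.4
ee_pos: [0.4562, 0.067, 0.0515]
eef_rot: [0.198, 1.57, -0.172]
force: [-0.2, 0.1, -0.4]
grip_width: 0.0006
```

Request:
{"api": "play_rows", "payload": {
  "deltas": [
    [[-20, 0, 0, 0, 0, 0, 0], [-30, 0, 0, 0, 0, 0, 0], [-30, 0, 0, 0, 0, 0, 0], [-30, 0, 0, 0, 0, 0, 0], [-20, 0, 0, 0, 0, 0, 0], [0, 0, 0, 0, 0, 0, 0], [0, 0, 0, 0, 0, 0, 0]]
  ]
}}

```text
time_s: 17.1
ee_pos: [0.457, 0.0667, 0.181]
eef_rot: [0.101, 1.571, -0.269]
force: [1.2, 1.1, -0.5]
grip_width: 0.0007
```

```bash
python3 chk.py 13; python3 - <<'E'
from jf import *
snap('top','top13'); import shutil; shutil.copy('pics/s13.npy','pics/side13.npy')
from ov import *
for n,box,f in [('top13',(190,95,340,290),3.0),('side13',(195,135,410,265),3.6)]:
    c=load(n); poly,a=model(.603,.0105,np.radians(-21.4),3.12,.023,c,box,f,n,c['img'])
    k=.034; poly([[k-.015,.015,.05],[k-.015,-.015,.05],[k+.015,-.015,.05],[k+.015,.015,.05]],(0,165,255)); p=-.116+.023
    poly([[p,.032,.086],[p,-.032,.086],[p,-.032,.022],[p,.032,.022]],(255,255,0)); cv2.imwrite(f'pics/ov_{n}.png',a)
E
```

```text
t 17.1 pos [0.457  0.0667 0.181 ] psi 68.8 xax [ 0. -0. -1.] q [ 0.07  0.13  1.79 -0.    1.22 -1.14] F [ 1.2  1.1 -0.5] w 0.0007
tcp-axis in tool [  -0.   -77.4 -157.2] r 0.1752 ang-yaw -2.68
```

View pics/ov_side13.png

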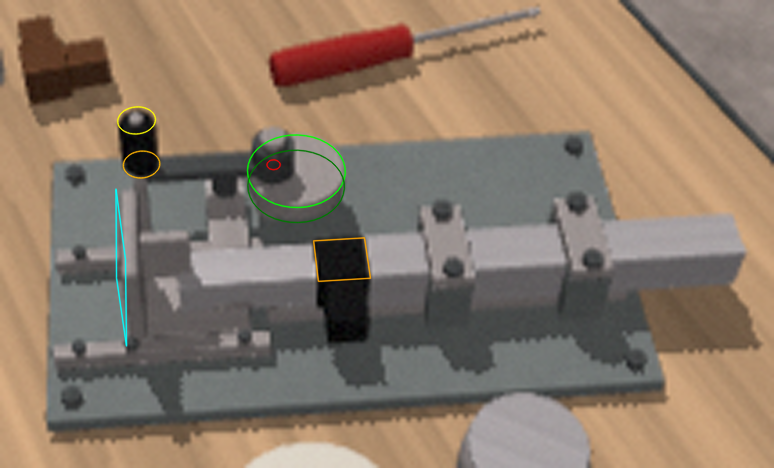

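View pics/ov_top13.png

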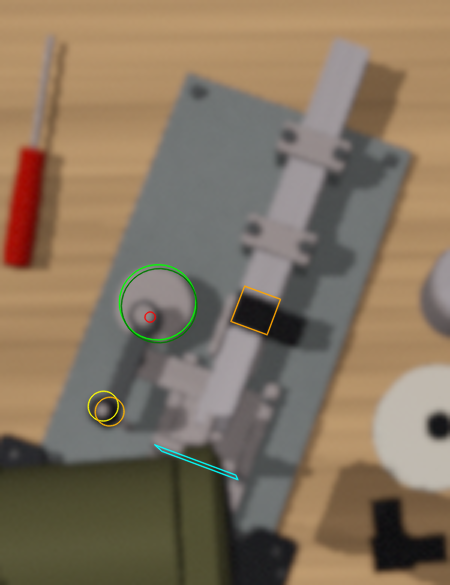

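View pics/j13.png

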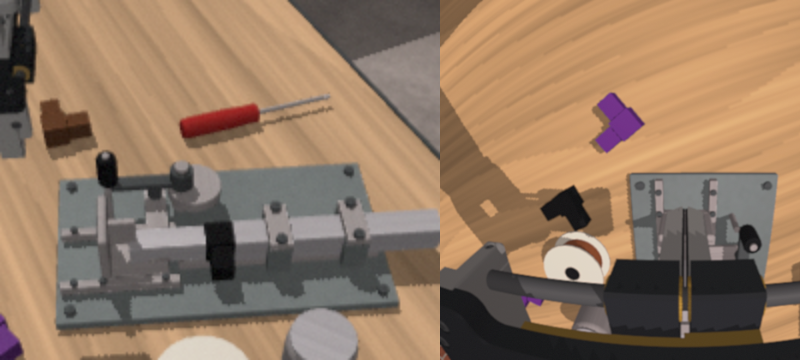

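The connector is flush with no visible gap and fits the model at x = 34 mm. The cam is low, the hand is clear and the bystanders are unmoved, so I'm handing in.

```bash
python3 -c "
from h import *
print(hand_in())"
```

```text
the job is handed in; nothing more can be done
None
```

I pressed the connector home and handed in the job at about 17 s. `hand_in()` reports no verdict, so these results come from my own checks.

**What I did:** With closed fingertips I pushed the lever grip round its arc until it stalled against its stop at 22 N. I then backed off and pushed the slide forward by the middle of its push plate. The force stayed around 4–6 N until it jumped to about 27 N (sideways) as the cube met the tube. I held briefly, backed away and rose to 0.18 m.

**Last checks:**
- **Cam:** the jig model drawn over the side and top images fits the lever and disc at about 3.12 rad.
- **Slide:** it had not visibly moved before the cam was low. It ended at roughly 0.023 m, worked out from fingertip travel and the images. The estimate is good only to a few mm, since my drawn plate outline sat a few mm behind the real plate.
- **Connector:** the cube is flush on the tube end at jig x ≈ 0.034 m, with no gap visible. The fingers never came near it.
- **Clearance:** the force reads about zero with the hand clear, and the other things on the bench look unmoved in the images.
- **Disagreement:** the side and top cameras differ by about 3 mm on the jig's position. Force contact settled the final positions.

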